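# Crank the slide table to bring a board under the magnifier

### The job

Fit the loose crank onto the square shaft end of the slide table, all the way down, and wind it clockwise (seen from above) until the circuit board on the carriage sits centred along the slide under the magnifier's lens. Drive the table only by the crank, do not push on the table itself, and leave the crank fitted. Leave the other loose things on the bench where they are.

Things in the scene. Friction and masses are not known exactly. Their poses are not given: they have to be found in the camera images.
- crank: Loose steel crank, 0.2 to 0.4 kg, standing on its hub. Origin: centre of the hub's underside; z up, x along the arm. Hub 32 x 32 mm, z 0 to 34 mm. On it a solid square boss to grip it by, 24 x 24 mm, z 34 to 62 mm; sides of both along x and y. Flat arm 18 mm wide, z 26 to 34 mm, out to x = 87 mm, with an upright handle near its end. It balances about 8 mm from the hub axis toward the handle
- crank_socket (a point): same point and axes as the crank's origin: centre of the mouth of the square socket, open below, 18 x 18 mm wide (sides along x and y), 26 mm deep
- handle_mid (a point): centre of the crank's upright black round handle, 75 mm along the arm from the hub axis, 59 mm above the crank's underside. Handle 20 mm thick, z 36 to 82 mm above that underside; it spins freely about its own axis
- slide_table: Fixed slide table. Origin on the bench, z up, y along the bed. Aluminium bed 90 mm (x) by 330 mm (y, -160 to 170 mm). At the -y end a grey gearbox, 76 x 78 mm, top at 60 mm, centre at y = -115 mm, carries the upright shaft. A carriage 86 x 90 mm slides along y with a circuit board (54 x 78 mm) fixed on it, top of the board 62 mm above the bench. The magnifier stands at the +y end
- shaft_seat (a point): on the shaft axis, 65 mm above the bench, where the underside of a fully fitted crank sits (a collar 30 mm across). The square shaft end rises 24 mm from here: 16 x 16 mm for 20 mm, then steps of 14 and 12 mm. z up; x and y are square to the shaft's sides and turn with it: the crank fits with its arm along x, y, -x or -y, with up to 0.14 rad of play
- shaft (a joint): turn of the shaft in rad, growing clockwise seen from above; 0 when the square lies along the table's x and y. One full turn moves the carriage 30 mm; clockwise moves it to the table's +y, away from the gearbox. Turning takes 0.15 N m (2 N at the handle); it stays where it is left. Stops lie beyond the lens and just behind the start
- board_centre (a point): centre of the circuit board on the carriage, 56 mm above the bench
- magnifier: Fixed magnifier beside the bed. Origin on the bench right under the lens centre, axes parallel to the slide table's (y along the slide). A post 82 mm to +x carries, on an arm at 120 mm height, a black ring 82 mm across with the lens
- lens_centre (a point): centre of the lens, 120 mm above the bench, over the middle line of the bed
- cutters: bystander: side cutters with orange grips, 113 x 49 x 10 mm; to be left alone
- reel: bystander: reel of solder with blue flanges, 56 mm across, 39 mm high; to be left alone
- jar: bystander: screw-lid jar, 41 mm across, 36 mm high; to be left alone
- tape: bystander: roll of amber tape, 60 mm across, 20 mm high; to be left alone
- brush: bystander: black brush, 128 x 16 x 24 mm; to be left alone
- battery: bystander: drone battery, 74 x 41 x 28 mm; to be left alone
There are look-alikes about, which are no part of the job. Leave any orange or red look-alike of the crank alone.

How it is judged (in metres and radians):
On the way, in this order (a step that is already met when the one before it is completed fails the run):
1. the crank is fitted upright on the square shaft end, fully down (within 4 mm of its seat) (distance between crank_socket and shaft_seat below 0.004 m and angle between crank's own z axis and vertical below 0.1 rad), for 0.2 s.
2. with the crank still fitted, the board is wound to within 5 mm of the lens centre along the slide (distance between crank_socket and shaft_seat below 0.006 m and angle between crank's own z axis and vertical below 0.15 rad and y of board_centre in the frame of magnifier between -0.005 and 0.005 m), for 0.2 s.
At the end, for the whole second after the job is handed in: The board's centre is within 5 mm of the lens centre along the slide, the crank stands fitted on the shaft, fully down (within 5 mm of its seat) and upright within 0.12 rad, shaft and crank are at rest (distance between crank_socket and shaft_seat below 0.005 m and angle between crank's own z axis and vertical below 0.12 rad and y of board_centre in the frame of magnifier between -0.005 and 0.005 m and velocity of joint shaft between -0.1 and 0.1 rad/s and linear speed of crank below 0.02 m/s); the robot touches nothing.
It fails at once if the robot pushes on the slide table, its carriage or its shaft with more than 10 N (only the crank may drive it) (contact force between any of the fingers, the arm and slide_table above 10 N).
It fails at once if the robot pushes the magnifier with more than 10 N (contact force between any of the fingers, the arm and magnifier above 10 N).
It fails at once if another loose thing on the bench is moved by more than 30 mm (distance of any of cutters, reel, jar, tape, brush, battery from where it was at the start of the episode above 0.03 m).
It also fails if it takes over 64 s, if anything falls off the work surface, if the arm or the gripper's body presses on something with over 40 N, if the wrist force passes 120 N, or if a joint passes its speed limit or range.

### The arm

A 6-joint arm with a two-finger parallel gripper is mounted at the origin on a cart in front of the work surface, level with it; the furniture and walls round the work are solid. World frame = base frame: x ahead of the robot, y to its left, z up, the work surface at z = 0. Lengths are in mm, angles in rad, forces in N, time in s.
With the tool pointing down it reaches from about 375 to 925 mm from the base axis. Payload 5.7 kg.
Tool frame: the origin (TCP) lies at the very end of the fingers, on their centre line; the grasp point (between the pads) lies 19 mm behind it; z points along the fingers, y is the line along which they close (so a half turn about z gives the same grasp; the last joint's range is limited). The gripper opens to 85 mm and grips with 20 to 120 N. Pads are 22 mm wide; open, the fingers measure 114 mm over their backs; the gripper's body (76 mm by 85 mm) begins 54 mm behind the grasp point. The pads swing forward as they close: fully open they stand 13 mm farther back than shut.
Start: joints at [1.122, 0.359, 1.51, -0, 1.272, -0.115], TCP at [196.573, 566.853, 231.267] pointing down, gripper open.
Joint ranges: [-2.97, 2.97], [-1.01, 2.36], [0.21, 2.38], [-0.96, 4.11], [0.2, 2.71], [-2.98, 2.98]. Speed limits (rad/s): [2.39, 2.39, 3.14, 3.14, 3.14, 3.14].

### API

Orientations are given as a rotation vector (axis times angle).
In Python, from bench import state, read_camera, hand_in, find_in gives the robot as it stands.
- The arm moves only by the tool drive_tool, never from a script. Its argument "series" is text: rows parted by semicolons, each of 4 numbers parted by spaces: the shift along the tool's x, y, z in mm, then the turn about the tool's z in rad. In form: tx ty tz twist; .... A call has 1 to 8 rows; each row is the pose to reach, as a shift and turn from the pose commanded when the call began, along the tool's axes at that moment; what a row does not reach only later rows make up. A row lasts 1/8 s, in which the tool goes at most 62.5 mm and 10.7 degrees, less where a joint would pass 70% of its speed; a pose out of reach is approached as far as the arm can. A call with a gripper value outside its range is refused whole. "jaw" is the finger opening in mm, from 0 to 85.4, set as the call begins (left out, the last holds). The fingers move at their own pace and stop on an object; "force" is the grip in N (left out, the last holds). Time passes only in rows, so rows that repeat a pose let the fingers close. It gives the time, the measured TCP pose, the force, the opening and the grip force at its end, in the units of the state.
- state(): the state, without advancing time (a new reading comes with each control period).
- read_camera(name): name is "scene" or "top"; returns a dict with "img" (480x640x3 uint8, red, green, blue), "fx", "fy", "cx", "cy" (pixels), "T" (4x4, takes a point from camera to world coordinates). Camera axes: x right, y down, z forward; pixel columns grow to the right and rows downward; lengths in mm; the calibration is good to about 2 mm. A picture is of the moment at which its call begins. There is no depth.
- hand_in(): hands the job in; it is judged then, once.
Trained networks look in the newest picture that a camera, given by its name, has taken for a name from the list of things; names that differ only in an ending like _2 or _b are one class to them, and where a whole thing is asked for, a point or a joint stands for the part that bears it (a point fixed in the world has none). Each returns a list of dicts, best first, with "conf" (0 to 1); they miss things now and then, are a little off and sometimes report something else, mostly with a low value. They report only what shows in the picture. A call takes as long as a camera call. They do not tell look-alikes from the thing itself.
- find_in(camera, thing): "centre" ([column, row] in pixels, amid what is visible of it).
The state is a dict: "time_s": time; "joints": joint angles; "qd": joint speeds; "tau": joint torques, N m; "ee_pos": TCP position; "ee_rot": TCP orientation; "contact_force": force on the tool from outside, world axes, zero at the start; "torque": the same for the moment, N m; "finger_gap": finger opening in mm; "grasp_force": force on a finger pad.
Only numpy, scipy, OpenCV 4.12 (cv2) and the standard library are available. Lean on these libraries where they do the work, as an engineer would, in place of code of your own. Each camera call takes 0.05 s, during which the arm holds its last target. There are 200 camera calls.

## Working session

There is one attempt and no reset: what is moved stays moved. The work goes in short steps, Python scripts to look and compute and a tool call to move; the robot and the scene stay as the last step left them, time stands still between calls to the robot, and variables do not carry over. Pictures are saved under pics/ and viewed, at most 10 in all, crops included, and the job is handed in when it is done.

Besides the shell and the picture viewer there is one more tool, called after "Request:" in YAML: its name, and indented under it one key for each argument. drive_tool: Moves the arm, as the interface text tells. Its arguments: {"type":"object","properties":{"series":{"type":"string"},"jaw":{"type":"number"},"force":{"type":"number"}},"required":["series"]}

```bash
mkdir -p pics; cat > h.py <<'E'
import numpy as np, cv2
from bench import state, read_camera, hand_in, find_in
def ray(c,uv,z):
    T=np.array(c["T"]); d=T[:3,:3]@np.array([(uv[0]-c["cx"])/c["fx"],(uv[1]-c["cy"])/c["fy"],1]); o=T[:3,3]
    return o+d*(z-o[2])/d[2]
def proj(c,p):
    T=np.array(c["T"]); q=T[:3,:3].T@(np.array(p)-T[:3,3]); return [c["cx"]+c["fx"]*q[0]/q[2],c["cy"]+c["fy"]*q[1]/q[2]]
def save(n,img): cv2.imwrite(f"pics/{n}.png",img[:,:,::-1])
E
python3 - <<'E'
from h import *
for n in("top","scene"):
    c=read_camera(n); save(n+"0",c["img"]); print(n,np.round(c["T"],3).tolist(),c["fx"],c["cx"],c["cy"])
    for t,z in(("crank",30),("handle_mid",59),("shaft_seat",65),("slide_table",30),("board_centre",62),("magnifier",120),("lens_centre",120)):
        for f in find_in(n,t)[:4]: print(t,np.round(f["centre"]),round(f["conf"],2),np.round(ray(c,f["centre"],z)))
print(state())
E
```

```text
top [[-0.195, -0.879, 0.436, -360.469], [-0.981, 0.175, -0.085, 63.078], [-0.001, -0.444, -0.896, 1855.146], [0.0, 0.0, 0.0, 1.0]] 554.1502709775853 322.8218551600713 243.94772616922313
crank [432. 274.] 0.69 [ 331. -471.   30.]
crank [478. 269.] 0.53 [ 319. -639.   30.]
crank [388. 250.] 0.48 [ 457. -341.   30.]
handle_mid [405. 249.] 0.62 [ 435. -393.   59.]
handle_mid [472. 268.] 0.62 [ 315. -606.   59.]
shaft_seat [344. 235.] 0.53 [ 531. -192.   65.]
slide_table [317. 239.] 0.98 [551. -94.  30.]
board_centre [308. 239.] 0.82 [543. -57.  62.]
magnifier [288. 225.] 0.86 [582.   6. 120.]
lens_centre [285. 224.] 0.63 [587.  14. 120.]
scene [[-0.282, -0.468, 0.838, -702.885], [-0.959, 0.12, -0.256, 239.61], [0.019, -0.876, -0.482, 794.707], [0.0, 0.0, 0.0, 1.0]] 474.19565723881857 326.58487565256075 242.99583667514685
crank [396. 256.] 0.95 [ 488. -359.   30.]
crank [500. 268.] 0.78 [ 337. -641.   30.]
crank [452. 274.] 0.73 [ 347. -481.   30.]
handle_mid [472. 272.] 0.64 [ 297. -514.   59.]
handle_mid [494. 268.] 0.51 [ 302. -589.   59.]
handle_mid [411. 253.] 0.43 [ 449. -388.   59.
[... 189 characters left out ...]

{'time_s': 0.8, 'joints': array([ 1.12190813e+00,  3.58777967e-01,  1.51036364e+00,  6.95827962e-06,
        1.27248618e+00, -1.15081648e-01]), 'qd': array([ 4.91461920e-04,  1.01555852e-05,  1.52483238e-04, -7.23175619e-04,
        4.49260516e-04, -8.97339884e-04]), 'tau': array([-9.68454478e-04, -5.27532792e+01, -2.79034030e+01, -1.79191584e-04,
        1.84306002e-03,  1.30676483e-05]), 'ee_pos': array([196.57847428, 566.88082012, 231.29377654]), 'ee_rot': array([-5.21911566e-01, -3.09792046e+00,  5.01039924e-05]), 'contact_force': array([ 0.76564712, -0.47780006,  0.83607998]), 'torque': array([-0.0110692 , -0.0700695 ,  0.02205561]), 'grasp_force': 0.0, 'finger_gap': 85.60783890298151}
```

```bash
python3 - <<'E'
import cv2
a=cv2.imread("pics/top0.png")[195:315,255:515]; b=cv2.imread("pics/scene0.png")[190:310,300:560]
a=cv2.resize(a,None,fx=3,fy=3-0.5,interpolation=cv2.INTER_CUBIC)[:, :]; b=cv2.resize(b,None,fx=3,fy=2.5,interpolation=cv2.INTER_CUBIC)
cv2.imwrite("pics/c1.png",cv2.vconcat([a,b]))
E
```

```text
(no output)
```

View pics/c1.png

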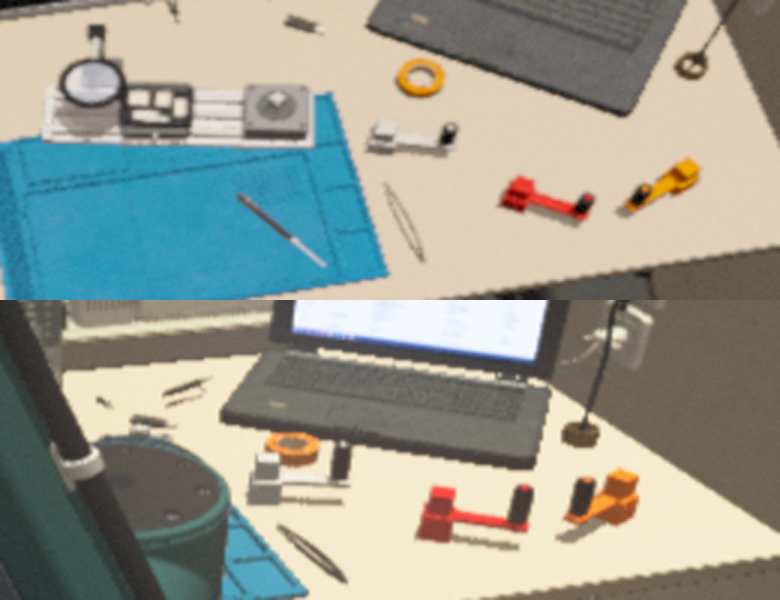

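View pics/top0.png

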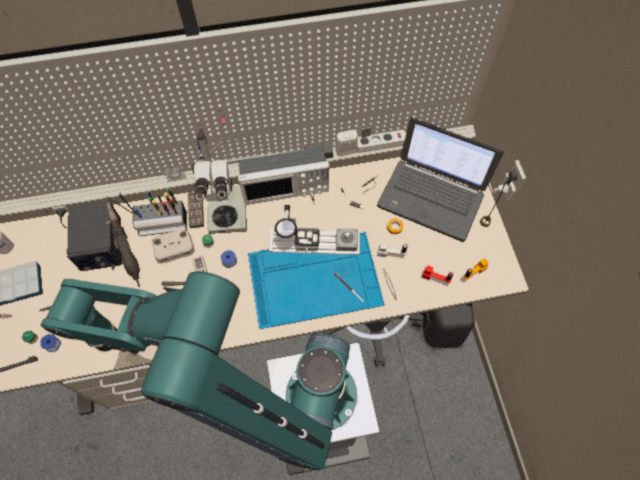

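The top view shows three cranks: silver at (392,250), red at (437,274) and orange at (477,269). The silver one is the steel crank, confirmed in the enlarged crop. The red and orange ones are look-alikes. The gearbox with its shaft is at about (347,232) and the lens at about (285,224). Next I'll enlarge these to measure at sub-pixel level.

```bash
python3 - <<'E'
import cv2,numpy as np
t=cv2.imread("pics/top0.png"); s=cv2.imread("pics/scene0.png")
def crop(im,c0,r0,w,h,k,g):
    o=cv2.resize(im[r0:r0+h,c0:c0+w],None,fx=k,fy=k,interpolation=cv2.INTER_NEAREST)
    for i in range(0,w,g): cv2.putText(o,str(c0+i),(i*k,10),0,.35,(0,0,255)); cv2.line(o,(i*k,0),(i*k,h*k),(0,0,255) ,1) if i else 0
    for i in range(0,h,g): cv2.putText(o,str(r0+i),(0,i*k+10),0,.35,(255,0,255)); cv2.line(o,(0,i*k),(w*k,i*k),(0,0,255),1) if i else 0
    return o
A=crop(t,266,200,100,56,8,10)[:, :800]
B=crop(t,374,238,40,24,10,5)[:150*2-60]
C=crop(s,380,236,40,24,10,5)[:150*2-60]
out=np.vstack([cv2.resize(A,(800,358*1)) if 0 else A[100:460],np.hstack([B,C])])
cv2.imwrite("pics/c2.png",out); print(out.shape)
E
```

```text
(588, 800, 3)
```

View pics/c2.png

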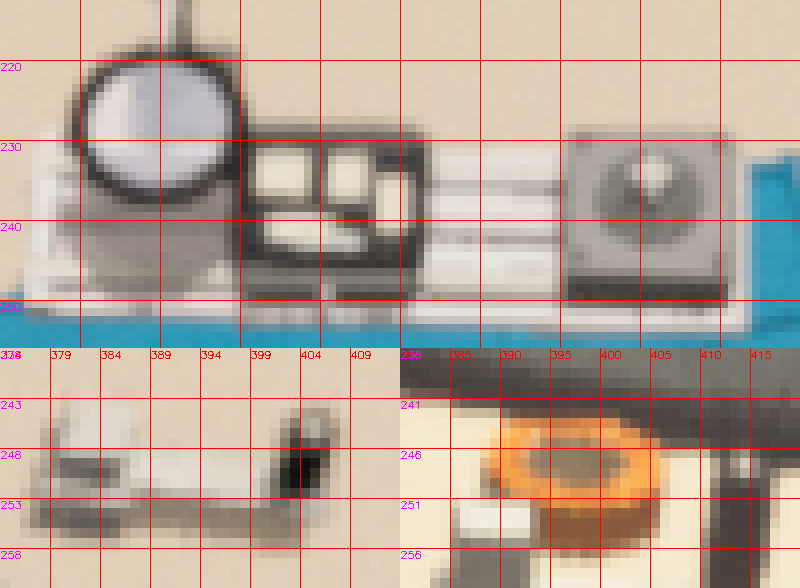

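The silver crank's boss top is at about (383.4,246.3) and its handle top at (405.7,245.6) in the top view. The gearbox top spans about (337,229) to (357,247), and the shaft tip is at (347,233). The lens ring centre is at (285.5,228) and the board at about (307,238).

```bash
python3 - <<'E'
from h import *
c=read_camera("top")
f=lambda x,y,z:np.round(ray(c,(x-.5,y-.5),z),1)[:2]
G=[f(337.1,229.4,60),f(357.5,229.4,60),f(357.0,246.9,60),f(336.9,246.9,60)]
print("gear",G,np.mean(G,0)); print("shaft tip",f(347.7,233.1,89))
B=[f(296.4,230.3,62),f(318.6,230.3,62),f(318.6,246,62),f(296.4,246,62)]
print("board",B,np.mean(B,0)); print("lens",f(286,228.4,120))
print("bed front edge",f(270,251.5,20),f(359,253.5,20),"right",f(359.5,232,20))
print("boss",f(383.9,246.8,62),"corners",f(380.4,244.1,62),f(387.2,244.1,62),f(380.3,249.3,62),"handle",f(406.,246.2,82))
s=read_camera("scene"); img=s["img"]
o=cv2.resize(img[238:262,382:422],None,fx=20,fy=20,interpolation=cv2.INTER_NEAREST); save("c3",o)
g=lambda x,y,z:np.round(ray(s,(x,y),z),1)[:2]
print("scene boss guess", g(391,242,62))
E
```

```text
gear [array([ 563.3, -169.6]), array([ 548.6, -242.9]), array([ 479.3, -225.3]), array([ 493.5, -154.2])] [ 521.175 -198.   ]
shaft tip [ 526.2 -200.1]
board [array([587.7, -22.6]), array([ 571.8, -102.2]), array([509., -90.]), array([524.7, -11.5])] [548.3   -56.575]
lens [571.8  15. ]
bed front edge [542.2  85.8] [ 470.3 -233. ] right [ 556.7 -254.6]
boss [ 459.8 -320.1] corners [ 472.8 -310.4] [ 468.  -334.5] [ 452.6 -305. ] handle [ 437.5 -393.7]
scene boss guess [ 524.1 -353.4]
```

View pics/c3.png

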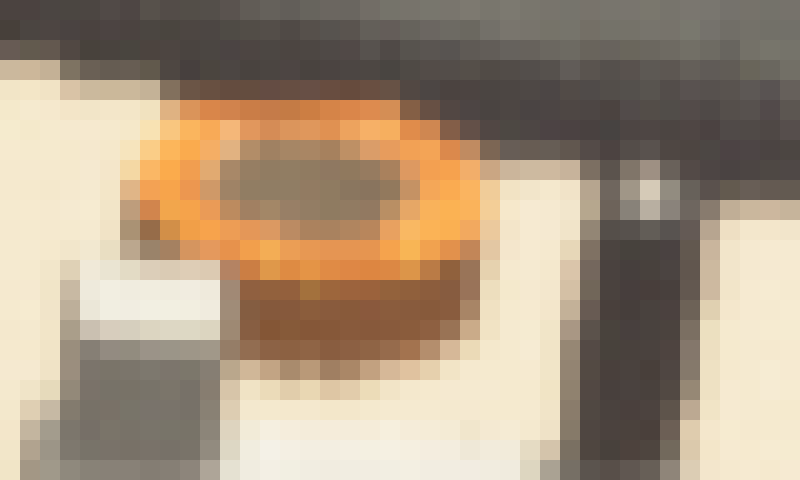

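```bash
python3 - <<'E'
from h import *
s=read_camera("scene"); g=lambda x,y,z:np.round(ray(s,(x,y),z),1)[:2]
print("scene boss", g(388.8,252.5,62),"handle",g(413.7,247.2,82))
im=np.mean([read_camera("top")["img"].astype(float) for _ in range(4)],0)
a=im[227:250,336:360]; a=np.clip((a-60)*255/190,0,255).astype(np.uint8)
n=cv2.resize(a,None,fx=16,fy=16,interpolation=cv2.INTER_NEAREST); q=cv2.resize(a,None,fx=16,fy=16,interpolation=cv2.INTER_LANCZOS4)
save("c4",np.hstack([n,q]))
E
```

```text
scene boss [ 462.8 -319.7] handle [ 442.  -392.2]
```

View pics/c4.png

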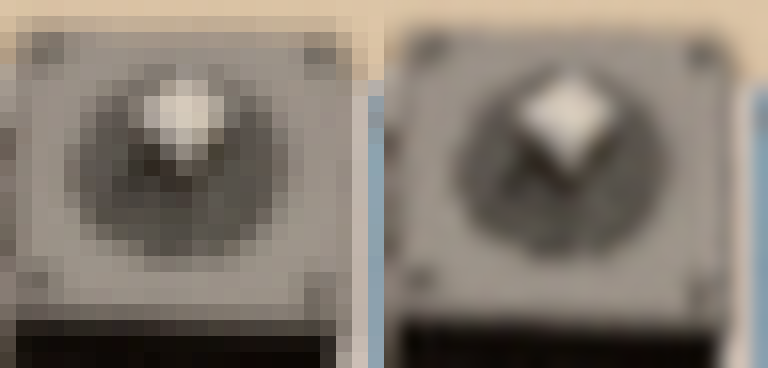

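The shaft's square stands as a diamond in the image, about 45° to the image axes, so a fit angle can be read from it. A helper will turn world targets into tool shifts.

```bash
cat >> h.py <<'E'
from scipy.spatial.transform import Rotation as Ro
def to(*P):
    s=state(); R=Ro.from_rotvec(s["ee_rot"]).as_matrix(); a=np.arctan2(R[1,0],R[0,0])
    print("now",np.round(s["ee_pos"],1),"alpha",round(a,3),"q6",round(s["joints"][5],2))
    for x,y,z,al in P:
        print(np.round(R.T@(np.array([x,y,z])-s["ee_pos"]),1), "twist",round((a-al+np.pi)%(2*np.pi)-np.pi,3))
E
python3 - <<'E'
from h import *
c=read_camera("top"); f=lambda x,y,z:np.round(ray(c,(x,y),z),1)[:2]
L=f(343.5,233.4,85);R=f(350.1,233.4,85); print("shaft",L,R,f(346.8,233.4,85),"disc",f(346.75,236.5,61),"diag ang",np.arctan2(*(R-L)[::-1]),"tape",f(396,226,20))
to((440,200,250,2.808),(461,-320,150,1.285))
E
```

```text
shaft [ 527.6 -187. ] [ 522.9 -210.3] [ 525.3 -198.6] disc [ 524.9 -199.3] diag ang -1.7698420501634589 tape [ 552.2 -396.1]
now [196.6 566.9 231.3] alpha 2.808 q6 -0.12
[-350.2 -266.9  -18.7] twist -0.0
[-540.4 -751.3   81.3] twist 1.523
```

Request:
drive_tool:
  series: "-350 -267 -19 0; -350 -267 -19 0; -350 -267 -19 0; -350 -267 -19 0; -350 -267 -19 0; -350 -267 -19 0; -350 -267 -19 0; -350 -267 -19 0"
  jaw: 60
  force: 60

```text
time_s: 2.2
ee_pos: [442.4, 196.7, 250.8]
ee_rot: [0.53, 3.094, -0.001]
contact_force: [-0.0, 0.3, 0.2]
finger_gap: 59.9
grasp_force: 0.0
```

Request:
drive_tool:
  series: "-190 -484 100 1.2; -190 -484 100 1.2; -190 -484 100 1.2; -190 -484 100 1.2; -190 -484 100 1.2; -190 -484 100 1.2; -190 -484 100 1.2; -190 -484 100 1.2"

```text
time_s: 3.2
ee_pos: [460.0, -291.5, 155.6]
ee_rot: [2.18, 2.262, 0.001]
contact_force: [1.3, -0.1, 0.6]
finger_gap: 60.2
grasp_force: 0.0
```

```bash
python3 - <<'E'
from h import *
to((461,-320,110,1.285),(461,-320,37,1.285))
E
```

```text
now [ 460.  -291.5  155.6] alpha 1.608 q6 -0.73
[-28.5  -0.1  45.6] twist 0.323
[-2.850e+01 -1.000e-01  1.186e+02] twist 0.323
```

Request:
drive_tool:
  series: "0 0 0 0; 0 0 0 0"

```text
time_s: 3.45
ee_pos: [459.4, -289.3, 155.6]
ee_rot: [-2.179, -2.261, -0.001]
contact_force: [0.1, 0.5, -0.2]
finger_gap: 59.9
grasp_force: 0.0
```

```bash
python3 - <<'E'
from h import *
to((461,-320,110,1.285),(461,-320,37,1.285))
E
```

```text
now [ 459.4 -289.3  155.6] alpha 1.608 q6 -0.73
[-30.8   0.5  45.5] twist 0.323
[-30.9   0.5 118.5] twist 0.323
```

Request:
drive_tool:
  series: "-31 0 60 0.16; -31 0 80 0.323; -31 0 100 0.323; -31 0 118 0.323; -31 0 118 0.323; -31 0 118 0.323"

```text
time_s: 4.2
ee_pos: [461.4, -320.7, 38.8]
ee_rot: [2.513, 1.884, 0.0]
contact_force: [-0.6, -0.6, 0.7]
finger_gap: 59.8
grasp_force: 0.0
```

```bash
python3 - <<'E'
from h import *
to((461,-320,37,1.285))
c=read_camera("top"); a=c["img"][210:270,340:420]; b=read_camera("scene")["img"][210:270,350:430]
save("c5",np.hstack([cv2.resize(i,None,fx=5,fy=5,interpolation=cv2.INTER_CUBIC) for i in (a,b)]))
E
```

```text
now [ 461.4 -320.7   38.8] alpha 1.286 q6 -0.45
[ 0.6 -0.5  1.8] twist 0.001
```

View pics/c5.png

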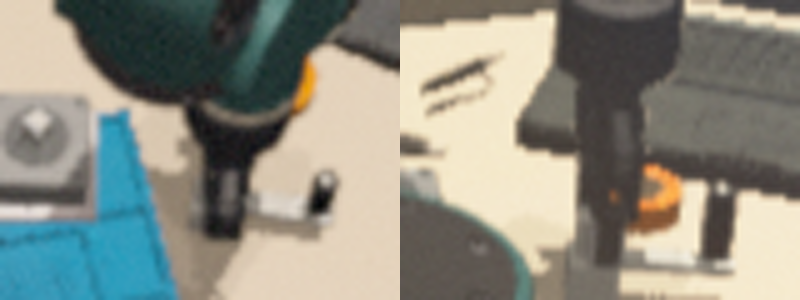

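The gripper straddles the silver crank's hub and boss at about (385,250) in the top view, and the handle at (405,246) stands clear. I'll close now.

Request:
drive_tool:
  series: "0 0 1 0; 0 0 1 0; 0 0 1 0; 0 0 1 0; 0 0 1 0"
  jaw: 10
  force: 80

```text
time_s: 4.92
ee_pos: [461.0, -322.0, 37.5]
ee_rot: [2.515, 1.881, 0.0]
contact_force: [0.5, 0.5, 6.1]
finger_gap: 22.7
grasp_force: 78.0
```

Request:
drive_tool:
  series: "0 0 -30 0; 0 0 -60 0; 0 0 -90 0; 0 0 -120 0; 0 0 -120 0"

```text
time_s: 5.55
ee_pos: [461.7, -322.8, 158.6]
ee_rot: [2.512, 1.88, 0.001]
contact_force: [0.4, 0.4, -2.5]
finger_gap: 22.5
grasp_force: 79.5
```

```bash
python3 - <<'E'
from h import *
print(state()["contact_force"],state()["torque"])
to((525,-199,165,0.586),(525,-199,135,0.586))
E
```

```text
[ 0.43485806  0.40109497 -2.47620287] [-0.01638484 -0.05808598  0.03821238]
now [ 461.7 -322.8  158.6] alpha 1.285 q6 -0.45
[136.6  25.8  -6.5] twist 0.699
[136.6  25.7  23.5] twist 0.699
```

Request:
drive_tool:
  series: "35 6 0 0.16; 70 12 0 0.32; 104 19 5 0.48; 137 26 10 0.64; 137 26 15 0.7; 137 26 15 0.7; 137 26 15 0.7"

```text
time_s: 6.42
ee_pos: [523.6, -197.6, 141.0]
ee_rot: [-3.007, -0.906, 0.002]
contact_force: [-0.0, -0.2, -1.6]
finger_gap: 22.7
grasp_force: 79.3
```

```bash
python3 - <<'E'
from h import *
to((525,-199,140,0.586))
c=read_camera("top"); b=read_camera("scene")
print("pred handle top px",proj(c,(525+75*np.cos(-2.555),-199+75*np.sin(-2.555),146+44.5)),"scene",proj(b,(525+75*np.cos(-2.555),-199+75*np.sin(-2.555),146+44.5)))
a=c["img"][220:275,325:390]; d=c["img"][238:268,340:375]
save("c6",np.hstack([cv2.resize(a,(400,338),interpolation=cv2.INTER_CUBIC),cv2.resize(d,(394,338),interpolation=cv2.INTER_NEAREST)]))
E
```

```text
now [ 523.6 -197.6  141. ] alpha 0.586 q6 0.5
[0.4 1.9 1. ] twist -0.0
pred handle top px [np.float64(364.02312356498624), np.float64(233.00533225839172)] scene [np.float64(367.46910294421997), np.float64(217.96346145986652)]
```

View pics/c6.png

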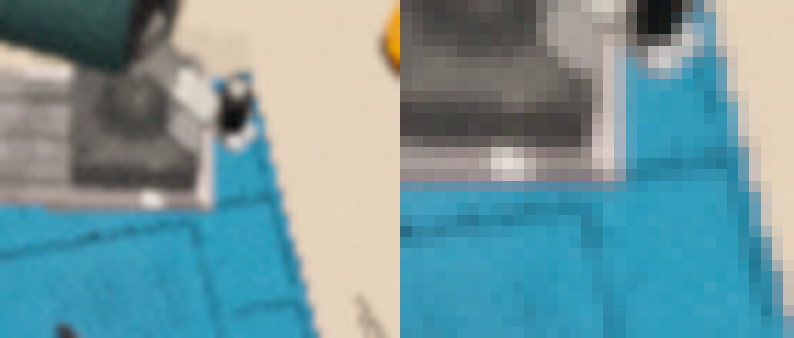

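The handle top is at about (363.5,233), as predicted (364,233) for a crank hovering over the shaft. I'll lower it gently by feel.

Request:
drive_tool:
  series: "-0.5 2 0 0; -0.5 2 8 0; -0.5 2 14 0; -0.5 2 16 0; -0.5 2 16 0"

```text
time_s: 7.15
ee_pos: [524.8, -199.5, 126.1]
ee_rot: [-3.008, -0.906, 0.001]
contact_force: [-1.6, 1.2, 3.3]
finger_gap: 22.4
grasp_force: 80.2
```

Request:
drive_tool:
  series: "0 0 2 0; 0 0 4 0; 0 0 4 0"

```text
time_s: 7.52
ee_pos: [524.9, -200.0, 123.7]
ee_rot: [3.007, 0.906, -0.0]
contact_force: [-4.9, 0.6, 16.2]
finger_gap: 22.5
grasp_force: 82.1
```

Request:
drive_tool:
  series: "-1.2 -0.8 -1 0; -1.2 -0.8 0 0; -1.2 -0.8 0 0"

```text
time_s: 7.9
ee_pos: [524.5, -200.1, 124.0]
ee_rot: [3.006, 0.905, 0.003]
contact_force: [-3.5, -0.1, 15.5]
finger_gap: 22.8
grasp_force: 82.3
```

Request:
drive_tool:
  series: "-1.2 -0.8 0 0; -1.2 -0.8 0 0"

```text
time_s: 8.15
ee_pos: [524.2, -200.2, 124.0]
ee_rot: [3.005, 0.905, 0.006]
contact_force: [-0.2, 1.2, 13.2]
finger_gap: 22.6
grasp_force: 81.6
```

Request:
drive_tool:
  series: "0 0 0 0.08; 0 0 0 0.16; 0 0 0 0.16; 0 0 0 0.16"

```text
time_s: 8.65
ee_pos: [523.2, -200.2, 123.7]
ee_rot: [3.069, 0.662, 0.003]
contact_force: [-2.8, 1.0, 13.0]
finger_gap: 22.4
grasp_force: 81.8
```

```bash
python3 - <<'E'
from h import *
s=state(); print(s["contact_force"],s["torque"]); to((525,-199,124,0.586))
E
```

```text
[-2.76566857  1.00033448 12.95690043] [0.14098878 0.58552669 0.0943168 ]
now [ 523.2 -200.2  123.7] alpha 0.425 q6 0.66
[ 2.1 -0.4 -0.3] twist -0.161
```

Request:
drive_tool:
  series: "0 0 0 -0.16; 0 0 0 -0.32; 0 0 0 -0.32; 0 0 0 -0.32"

```text
time_s: 9.15
ee_pos: [522.3, -199.7, 122.1]
ee_rot: [2.927, 1.138, 0.0]
contact_force: [-0.8, 0.6, 3.6]
finger_gap: 22.5
grasp_force: 80.2
```

```bash
python3 - <<'E'
from h import *
s=state(); print(s["contact_force"],s["torque"]); to((525,-199,124,0.586))
E
```

```text
[-0.79735222  0.56238075  3.57868588] [-0.02822551  0.235044    0.01286928]
now [ 522.3 -199.7  122.1] alpha 0.742 q6 0.34
[ 2.5  1.3 -1.9] twist 0.156
```

Request:
drive_tool:
  series: "0 0 2 0; 0 0 4 0; 0 0 4 0"

```text
time_s: 9.52
ee_pos: [521.2, -199.6, 117.4]
ee_rot: [-2.927, -1.141, 0.003]
contact_force: [-3.7, -2.0, -0.8]
finger_gap: 22.5
grasp_force: 80.1
```

```bash
python3 - <<'E'
from h import *
s=state(); print(s["contact_force"],s["torque"]); to((525,-199,124,0.586))
E
```

```text
[-3.71511377 -2.04978492 -0.78693812] [-0.42821619  0.60056204  0.01681279]
now [ 521.2 -199.6  117.4] alpha 0.744 q6 0.34
[ 3.2  2.1 -6.6] twist 0.158
```

It has slipped over the square. I'll continue down to the seat.

Request:
drive_tool:
  series: "-1 -1 3 0; -1 -1 6 0; -1 -1 9 0; -1 -1 12 0; -1 -1 12 0"

```text
time_s: 10.15
ee_pos: [520.7, -199.5, 105.4]
ee_rot: [2.926, 1.143, -0.0]
contact_force: [-0.6, -3.2, -4.4]
finger_gap: 22.5
grasp_force: 79.8
```

Request:
drive_tool:
  series: "0 0 2 0; 0 0 3 0; 0 0 4 0; 0 0 4 0"

```text
time_s: 10.65
ee_pos: [520.8, -199.6, 102.4]
ee_rot: [2.926, 1.143, 0.0]
contact_force: [-2.0, -2.6, 4.9]
finger_gap: 22.7
grasp_force: 80.8
```

```bash
python3 - <<'E'
from h import *
s=state(); print(s["contact_force"],s["torque"]); to((525,-199,124,0.586))
E
```

```text
[-1.98472814 -2.63102137  4.90265579] [-0.39422131  0.49281236 -0.03398223]
now [ 520.8 -199.6  102.4] alpha 0.745 q6 0.34
[  3.5   2.4 -21.6] twist 0.159
```

Request:
drive_tool:
  series: "0 0 -3 0; 0 0 -3 0; 0 0 -3 0"
  jaw: 50

```text
time_s: 11.02
ee_pos: [520.8, -199.2, 104.9]
ee_rot: [-2.926, -1.143, -0.0]
contact_force: [-0.1, 0.8, -0.0]
finger_gap: 49.8
grasp_force: 0.0
```

Request:
drive_tool:
  series: "0 0 -30 0; 0 0 -70 0; 20 -80 -90 0; 40 -130 -100 0; 40 -190 -100 0; 40 -190 -100 0"

```text
time_s: 11.78
ee_pos: [417.8, -29.8, 204.6]
ee_rot: [-2.923, -1.146, 0.003]
contact_force: [1.1, -0.3, -0.5]
finger_gap: 50.1
grasp_force: 0.0
```

```bash
python3 - <<'E'
from h import *
to((468,-248,170,0.745))
im=np.mean([read_camera("top")["img"].astype(float) for _ in range(3)],0).astype(np.uint8); c=read_camera("top")
print("pred seat centre boss top",proj(c,(523,-197.6,127)),"handle top",proj(c,(468,-248.4,147)))
a=im[205:255,270:370]
save("c7",cv2.resize(a,None,fx=8,fy=8,interpolation=cv2.INTER_NEAREST))
E
```

```text
now [417.8 -29.8 204.6] alpha 0.747 q6 0.59
[-111.4  194.2   34.3] twist 0.002
pred seat centre boss top [np.float64(347.1025629232769), np.float64(228.52182681975646)] handle top [np.float64(365.06416596474753), np.float64(237.04045175156543)]
```

View pics/c7.png

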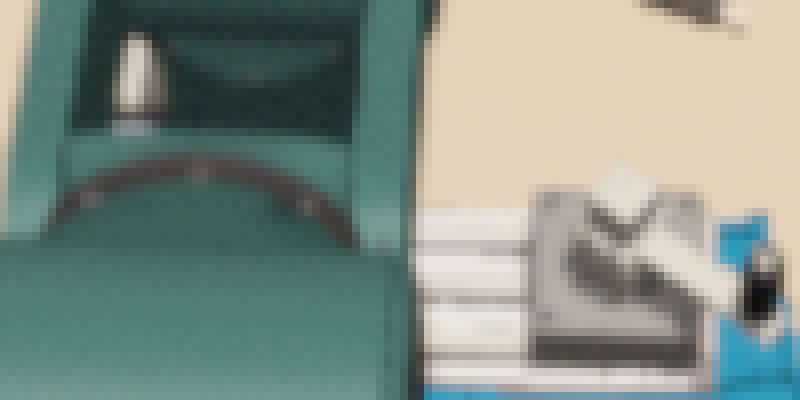

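The crank sits fully down, with the boss top at (347.5,228.3) and the handle top at (365.0,236.8). Both match the predictions for the shaft axis at (523,-198), so I'll grip the handle next.

Request:
drive_tool:
  series: "-50 90 10 0; -85 145 20 0; -111 194 20 0; -111 194 20 0; -111 194 60 0; -111 194 96 0; -111 194 96 0; -111 194 96 0"

```text
time_s: 12.98
ee_pos: [472.1, -251.9, 109.5]
ee_rot: [2.926, 1.142, 0.001]
contact_force: [-0.1, 0.1, 0.2]
finger_gap: 50.0
grasp_force: 0.0
```

Request:
drive_tool:
  series: "0 0 0 0; 0 0 0 0; 0 0 0 0"
  jaw: 5
  force: 40

```text
time_s: 13.35
ee_pos: [471.5, -250.8, 110.0]
ee_rot: [2.925, 1.143, 0.001]
contact_force: [-2.5, -0.0, 5.9]
finger_gap: 18.8
grasp_force: 39.1
```

```bash
python3 - <<'E'
from h import *
s=state(); print(s["contact_force"],s["torque"]); to((468,-248.4,108,0.745))
R=Ro.from_rotvec(s["ee_rot"]).as_matrix()
p0=s["ee_pos"]; C=np.array([523,-197.6]); a0=np.arctan2(*(p0[:2]-C)[::-1]); print(a0, np.hypot(*(p0[:2]-C)))
for k in range(0,17):
    a=a0-k*np.pi/8; d=np.array([75*(np.cos(a)-np.cos(a0)),75*(np.sin(a)-np.sin(a0)),0]); print(k,np.round(R.T@d,1)[:2])
E
```

```text
[-2.46057214 -0.04843134  5.85227784] [ 5.67071634e-03  3.62843310e-01 -3.37404830e-04]
now [ 471.5 -250.8  110. ] alpha 0.745 q6 0.21
[-0.9 -4.2  2. ] twist 0.0
-2.339463503767255 74.06604562556088
0 [0. 0.]
1 [  4.1 -29. ]
2 [ 18.9 -54.2]
3 [ 42.3 -71.8]
4 [ 70.6 -79.1]
5 [ 99.6 -75.1]
6 [124.8 -60.2]
7 [142.4 -36.9]
8 [149.8  -8.5]
9 [145.7  20.4]
10 [130.8  45.7]
11 [107.5  63.3]
12 [79.1 70.6]
13 [50.2 66.5]
14 [24.9 51.7]
15 [ 7.3 28.3]
16 [ 0. -0.]
```

Request:
drive_tool:
  series: "4.1 -29 0 0; 18.9 -54.2 0 0; 42.3 -71.8 0 0; 70.6 -79.1 0 0; 99.6 -75.1 0 0; 124.8 -60.2 0 0; 142.4 -36.9 0 0; 149.8 -8.5 0 0"

```text
time_s: 14.35
ee_pos: [577.0, -141.5, 110.0]
ee_rot: [-2.925, -1.145, -0.002]
contact_force: [-4.7, -1.7, 2.5]
finger_gap: 19.2
grasp_force: 40.1
```

```bash
python3 - <<'E'
from h import *
s=state(); p=s["ee_pos"];print(s["contact_force"],s["torque"],p,s["finger_gap"],s["grasp_force"],np.hypot(*(p[:2]-[523,-197.6])),np.arctan2(p[1]+197.6,p[0]-523))
E
```

```text
[-4.69111259 -1.72288281  2.53008123] [-0.38296265  1.06594488 -0.03571469] [ 577.00116101 -141.46220018  110.01966536] 19.179964808544756 40.064848245237954 77.89465936915424 0.8047952125557549
```

Half a turn went cleanly with low forces. Three more halves follow, then a check.

Request:
drive_tool:
  series: "-4.1 29 0 0; -18.9 54.2 0 0; -42.3 71.8 0 0; -70.6 79.1 0 0; -99.6 75.1 0 0; -124.8 60.2 0 0; -142.4 36.9 0 0; -149.8 8.5 0 0"

```text
time_s: 15.35
ee_pos: [472.9, -252.2, 110.2]
ee_rot: [2.922, 1.139, 0.006]
contact_force: [6.8, 4.8, -2.3]
finger_gap: 19.3
grasp_force: 39.5
```

Request:
drive_tool:
  series: "4.1 -29 0 0; 18.9 -54.2 0 0; 42.3 -71.8 0 0; 70.6 -79.1 0 0; 99.6 -75.1 0 0; 124.8 -60.2 0 0; 142.4 -36.9 0 0; 149.8 -8.5 0 0"

```text
time_s: 16.35
ee_pos: [577.0, -141.4, 110.0]
ee_rot: [-2.925, -1.145, -0.002]
contact_force: [-4.0, -1.0, 3.2]
finger_gap: 18.7
grasp_force: 40.2
```

Request:
drive_tool:
  series: "-4.1 29 0 0; -18.9 54.2 0 0; -42.3 71.8 0 0; -70.6 79.1 0 0; -99.6 75.1 0 0; -124.8 60.2 0 0; -142.4 36.9 0 0; -149.8 8.5 0 0"

```text
time_s: 17.35
ee_pos: [472.9, -252.1, 110.3]
ee_rot: [2.922, 1.139, 0.006]
contact_force: [9.2, 4.8, -2.5]
finger_gap: 18.7
grasp_force: 39.7
```

```bash
python3 - <<'E'
from h import *
s=state(); p=s["ee_pos"];print(s["contact_force"],p,s["finger_gap"],np.hypot(*(p[:2]-[523,-197.6])),np.arctan2(p[1]+197.6,p[0]-523))
im=np.mean([read_camera("top")["img"].astype(float) for _ in range(3)],0).astype(np.uint8)
save("c8",cv2.resize(im[205:260,266:366],None,fx=8,fy=8,interpolation=cv2.INTER_NEAREST))
E
```

```text
[ 9.15390456  4.7990532  -2.50361994] [ 472.88946186 -252.14383116  110.2540009 ] 18.742438018282353 74.06818176672338 -2.31385852202395
```

View pics/c8.png

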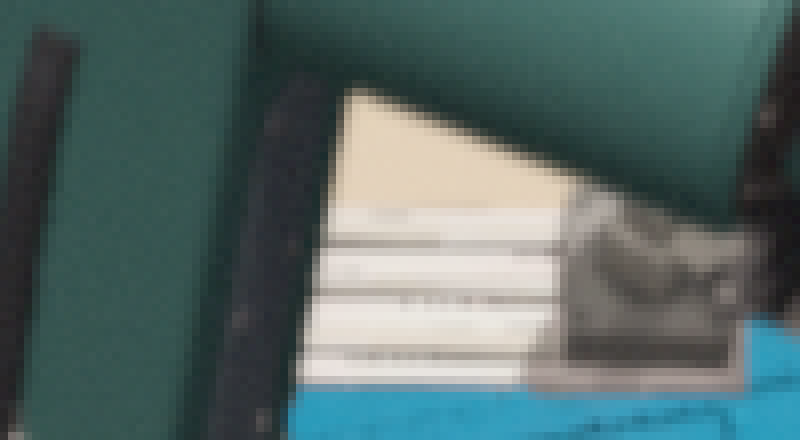

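The arm hides the lens. By my count the carriage has moved about 60 of 75 mm, so one more half turn is due. Then I'll release the handle and clear the arm to look.

Request:
drive_tool:
  series: "4.1 -29 0 0; 18.9 -54.2 0 0; 42.3 -71.8 0 0; 70.6 -79.1 0 0; 99.6 -75.1 0 0; 124.8 -60.2 0 0; 142.4 -36.9 0 0; 149.8 -8.5 0 0"

```text
time_s: 18.5
ee_pos: [577.3, -141.6, 109.9]
ee_rot: [-2.925, -1.146, -0.002]
contact_force: [-4.8, -2.2, 4.0]
finger_gap: 18.3
grasp_force: 40.4
```

Request:
drive_tool:
  series: "0 0 0 0; 0 0 0 0; 0 0 0 0; 0 0 -50 0; 0 0 -90 0; 0 0 -90 0; 0 0 -90 0"
  jaw: 50

```text
time_s: 19.38
ee_pos: [574.5, -142.3, 198.3]
ee_rot: [-2.926, -1.143, 0.001]
contact_force: [0.1, 0.3, -0.3]
finger_gap: 49.8
grasp_force: 0.0
```

Request:
drive_tool:
  series: "-236 53 0 0; -236 53 0 0; -236 53 0 0; -236 53 0 0; -236 53 0 0; -236 53 0 0"

```text
time_s: 20.12
ee_pos: [437.2, -340.6, 197.5]
ee_rot: [-2.924, -1.14, 0.001]
contact_force: [0.1, 0.3, -0.8]
finger_gap: 50.1
grasp_force: 0.0
```

```bash
python3 - <<'E'
from h import *
print(state()["ee_pos"],state()["time_s"])
im=np.mean([read_camera("top")["img"].astype(float) for _ in range(4)],0).astype(np.uint8)
save("c9",cv2.resize(im[212:258,268:348],None,fx=10,fy=10,interpolation=cv2.INTER_NEAREST))
E
```

```text
[ 437.209603   -340.61910257  197.53962945] 20.125
```

View pics/c9.png

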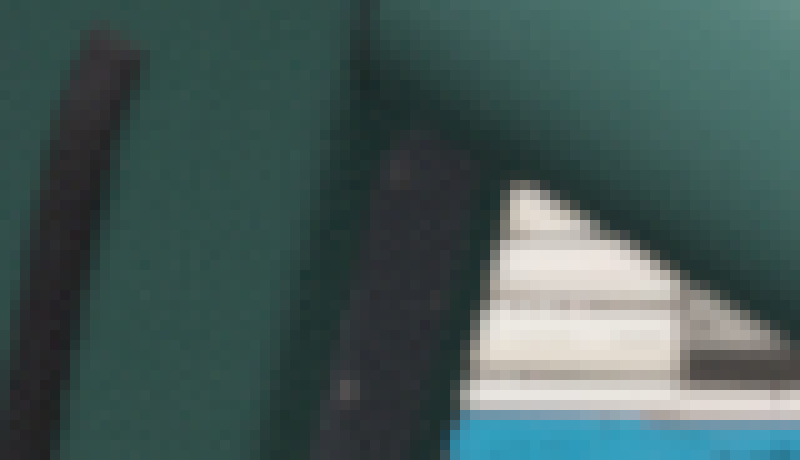

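The arm still covers the lens. I'll park it on the far left, where the start view was clear, and measure numerically.

Request:
drive_tool:
  series: "296 -257 -45 0; 296 -257 -45 0; 296 -257 -45 0; 296 -257 -45 0; 296 -257 -45 0; 296 -257 -45 0; 296 -257 -45 0; 296 -257 -45 0"

```text
time_s: 21.32
ee_pos: [481.3, 50.2, 244.1]
ee_rot: [2.923, 1.15, 0.001]
contact_force: [0.4, -1.1, 0.1]
finger_gap: 49.9
grasp_force: 0.0
```

Request:
drive_tool:
  series: "139 -416 0 0; 139 -416 0 0; 139 -416 0 0; 139 -416 0 0; 139 -416 0 0; 139 -416 0 0; 139 -416 0 0; 139 -416 0 0"

```text
time_s: 22.32
ee_pos: [300.3, 450.9, 243.5]
ee_rot: [-2.923, -1.15, -0.0]
contact_force: [0.0, -1.5, -0.7]
finger_gap: 49.9
grasp_force: 0.0
```

```bash
python3 - <<'E'
from h import *
print(state()["ee_pos"],state()["time_s"])
c=read_camera("top"); im=c["img"]; save("t2",im); old=cv2.imread("pics/top0.png")[:,:,::-1]
for t in("board_centre","lens_centre"): print(t,find_in("top",t)[:2])
for r in (238,243,248,251): print(r,"old",old[r,268:340].mean(1).astype(int).tolist(),"\n   new",im[r,268:340].mean(1).astype(int).tolist())
E
```

```text
[300.28248244 450.89932733 243.54019578] 22.325
board_centre [{'centre': [287.6, 241.0], 'conf': 0.53}]
lens_centre [{'centre': [284.5, 222.6], 'conf': 0.78}]
238 old [205, 201, 217, 224, 213, 181, 158, 153, 144, 139, 134, 130, 121, 113, 107, 106, 100, 103, 101, 104, 107, 112, 124, 130, 131, 133, 110, 75, 50, 60, 72, 84, 100, 109, 112, 111, 110, 104, 95, 97, 95, 90, 91, 99, 116, 198, 219, 217, 196, 138, 91, 168, 212, 224, 226, 225, 225, 226, 225, 225, 224, 226, 223, 223, 223, 222, 218, 187, 147, 159, 169, 166] 
   new [206, 204, 221, 226, 215, 180, 129, 74, 50, 73, 61, 70, 79, 80, 78, 74, 74, 78, 71, 56, 44, 34, 36, 46, 81, 127, 143, 170, 147, 91, 85, 154, 200, 218, 222, 221, 221, 220, 217, 218, 219, 216, 216, 223, 229, 229, 228, 228, 229, 228, 227, 228, 228, 228, 228, 228, 228, 228, 227, 226, 226, 227, 226, 223, 210, 185, 167, 158, 146, 162, 170, 167]
243 old [205, 208, 221, 225, 194, 203, 188, 163, 160, 156, 150, 144, 140, 141, 140, 139, 140, 138, 140, 140, 138, 138, 136, 136, 141, 136, 109, 72, 56, 49, 61, 79, 92, 99, 126, 152, 163, 167, 165, 163, 165, 174, 162, 118, 74, 68, 76, 7
[... 1207 characters left out ...]
, 185, 187, 188, 186, 188, 185, 184, 183, 165, 148, 147, 176, 189, 190, 189, 192, 194, 198, 200, 201, 199, 182, 164, 163, 169, 179, 182, 165, 176, 187, 176, 159, 155, 183, 195, 180, 185, 170, 151, 150, 154, 182, 174, 204, 221, 224, 223, 224, 224, 224, 224, 223, 224, 223, 223, 222, 223, 224, 223, 223, 221, 210, 201, 197, 197, 197] 
   new [121, 130, 126, 131, 159, 179, 189, 184, 159, 138, 138, 135, 136, 132, 137, 137, 139, 144, 142, 146, 144, 143, 145, 151, 153, 157, 157, 161, 163, 190, 207, 216, 218, 215, 218, 222, 223, 224, 225, 225, 227, 226, 226, 226, 224, 226, 226, 226, 227, 227, 227, 227, 227, 227, 227, 225, 226, 227, 226, 226, 225, 225, 226, 226, 224, 226, 224, 213, 202, 200, 200, 197]
```

```bash
python3 - <<'E'
from h import *
c=read_camera("top"); im=c["img"].astype(float); old=cv2.imread("pics/top0.png")[:,:,::-1].astype(float)
u=np.array([.212,.977]); Y=lambda x,y,z: ray(c,(x,y),z)[:2]@u
def ed(img,r,c0,c1,lev): # first crossing, subpixel
    v=img[r].mean(1); 
    for x in range(c0,c1):
        if (v[x]-lev)*(v[x+1]-lev)<=0: return x+(lev-v[x])/(v[x+1]-v[x])
for r in (239,241,243,245):
    a,b=ed(im,r,272,280,125),ed(im,r,296,303,140); o=ed(old,r,317,322,140)
    print(r,a,b,"mid",(Y(a,r,62)+Y(b,r,62))/2,"len",Y(a,r,62)-Y(b,r,62),"moved",Y(b,r,62)-Y(o,r,62))
# ring: model fit, outer R 41, on old image
g=old.mean(2); best=[]
A=np.linspace(0,2*np.pi,180,endpoint=False)
def samp(x,y,R):
    p=np.array([proj(c,(x+R*np.cos(t),y+R*np.sin(t),120)) for t in A],np.float32)
    return cv2.remap(g.astype(np.float32),p[:,0].reshape(1,-1),p[:,1].reshape(1,-1),cv2.INTER_CUBIC).ravel()
for R in (36,37,38,39):
    best.append(min((samp(x,y,R).mean(),x,y,R) for x in np.arange(562,584,1.) for y in np.arange(4,28,1.)))
print(best)
for b in best: print(np.array(b[1:3])@u)
print("centre line check", (np.array([523,-197.6])@u))
E
```

```text
239 273.8095238095238 296.27894736842103 mid 140.42348970893687 len 81.4957266157692 moved 75.14539428863725
241 273.73571428571427 298.96774193548384 mid 135.30373413196077 len 91.35071528675634 moved 72.88486364456958
243 274.5275590551181 298.39629629629627 mid 134.5287827636033 len 86.2601959875716 moved 72.85765572510505
245 274.9265536723164 298.15492957746477 mid 133.8699179956358 len 83.79584967665403 moved 72.77055276418217
[(np.float32(67.32742), np.float64(572.0), np.float64(15.0), 36), (np.float32(69.20606), np.float64(572.0), np.float64(15.0), 37), (np.float32(77.227135), np.float64(572.0), np.float64(14.0), 38), (np.float32(88.18802), np.float64(571.0), np.float64(14.0), 39)]
135.91899999999998
135.91899999999998
134.942
134.73
centre line check -82.1792
```

```bash
python3 - <<'E'
from h import *
c=read_camera("top"); im=c["img"]
o=cv2.imread("pics/c7.png")[4::8,4::8,::-1]  # origin 270,205
t=o[18:32,70:86]; # boss top patch rows 223-237, cols 340-356
r=cv2.matchTemplate(np.ascontiguousarray(im[215:245,332:364]),np.ascontiguousarray(t[1:8]),cv2.TM_CCOEFF_NORMED)
i=np.unravel_index(r.argmax(),r.shape); print("match",r.max(),"at",332+i[1],215+i[0],"expected 340 224")
# handle dark blob
C=np.array([523,-197.6]); a=-2.397+np.pi
print("pred handle top/bottom",proj(c,(*(C+75*np.array([np.cos(a),np.sin(a)])),147)),proj(c,(*(C+75*np.array([np.cos(a),np.sin(a)])),101)))
print(im[212:236,324:340].mean(2).astype(int))
E
```

```text
match 0.77158433 at 340 224 expected 340 224
pred handle top/bottom [np.float64(329.914477028933), np.float64(214.82650182473094)] [np.float64(329.7858145951158), np.float64(221.09143672962662)]
[[206 208 207 207 205 204 204 204 206 206 208 205 208 206 206 208]
 [207 206 205 204 189 174 175 187 200 205 206 207 206 207 207 207]
 [207 206 205 194 155 141 156 153 171 196 206 205 207 206 209 207]
 [207 207 204 174 126 165 185 147 138 189 204 205 206 207 206 205]
 [206 206 202 160  96 148 164 124 120 186 204 207 207 207 206 207]
 [207 206 203 156  77  67  78  63  99 184 205 207 206 206 206 206]
 [206 206 203 155  72  32  37  38  95 183 204 207 206 206 207 206]
 [207 209 204 155  73  22  24  29  94 184 204 206 208 205 207 207]
 [208 207 201 153  71  26  20  26 100 185 205 206 207 206 207 207]
 [206 207 195 145  70  19  17  49 134 190 205 207 207 207 206 206]
 [206 204 181 132  77  40  37  90 176 203 210 205 206 206 207 207]
 [207 206 184 143 100  78 100 169 204 213 213 208 206 203 205 208]
 [207 207 197 170 129 124 168 204 215 215 215 214 212 209 206 207]
 [206 207 206 193 171 165 178 192 208 214 215 217 215 216 213 210]
 [207 207 206 207 196 195 189 181 185 195 209 217 215 216 214 213]
 [207 207 207 207 205 206 205 199 189 183 190 203 213 216 215 216]
 [207 205 207 206 207 206 206 206 205 200 191 188 188 206 216 217]
 [205 206 205 207 202 202 203 205 206 206 204 196 172 172 189 207]
 [199 196 196 199 197 195 194 201 206 208 208 204 168 128 135 167]
 [195 179 177 178 177 176 178 200 212 213 213 209 172 118 103 111]
 [210 184 170 160 156 154 156 179 190 195 196 193 159 114  98  98]
 [218 206 198 176 162 156 155 151 151 154 154 153 132 110  98  98]
 [220 217 215 205 198 194 172 154 152 148 140 138 120 116 114 102]
 [193 191 191 188 187 186 159 135 130 127 123 120 121 140 145 128]]
```

The boss and handle sit where a seated crank should show them, and the board measures within about 1 mm of the lens along the slide. I'm handing in.

```bash
python3 -c "
from h import *
print(hand_in())"
```

```text
the job is handed in; nothing more can be done
None
```

The steel crank is fitted fully down on the shaft and was wound 2.5 turns clockwise, which puts the board about 1 mm from the lens centre along the slide (good to roughly 2 mm); the job is handed in at about 23 s, with no verdict returned.

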